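# Seat the filter holder's cover

### The arm

A 7-joint arm with a two-finger parallel gripper is mounted at the origin on the work surface. World frame = base frame: x ahead of the robot, y to its left, z up, the work surface at z = 0. Lengths are in m, angles in rad, forces in N, time in s.
With the tool pointing down it reaches from about 0.4 to 0.85 m from the base axis. Payload 4.4 kg.
Tool frame: the origin (TCP) lies between the finger pads; the fingertips stand bot.nose_length ahead of it and the grasp point (between the pads) lies 11 mm behind it (bot.nose_length is the distance from the TCP to the fingertips, in m); z points along the fingers, y is the direction in which the jaws open and shut (so a half turn about z gives the same grasp; the last joint's range is limited). The gripper opens to 94 mm and grips with 3 to 60 N. Pads are 16 mm wide; open, the fingers measure 119 mm over their backs; the gripper's body (75 mm by 177 mm) begins 78 mm behind the grasp point.
Start: joints at [-1.297, 0.628, 0.038, 1.517, -0.027, 0.996, -0.02], TCP at [0.217, 0.613, 0.213] pointing down, gripper open.
Joint ranges: [-3.06, 3.06], [-0.37, 2.12], [-1.25, 1.32], [0.18, 2.47], [-1.1, 4.24], [0.23, 1.98], [-2.94, 2.94]. Speed limits (rad/s): [2.57, 2.57, 3.14, 3.14, 3.14, 3.14, 3.14].

### API

Orientations are given as a unit quaternion [w, x, y, z].
In Python, from rig import bot, eyes gives the robot as it stands.
- The arm moves only by the tool step_arm, never from a script. Its argument "plan" is text: rows parted by semicolons, each of 5 numbers parted by spaces: the shift along the tool's x, y, z in m, then the turn about the tool's z in rad, then the opening, from -1 (shut) to 1 (fully open), so that 0 is half open. In form: x y z twist claw; .... A call has 1 to 12 rows; each row is the pose to reach, as a shift and turn from the pose commanded when the call began, along the tool's axes at that moment; what a row does not reach only later rows make up. A row lasts 1/8 s, in which the tool goes at most 62.5 mm and 10.7 degrees, less where a joint would pass 70% of its speed; a pose out of reach is approached as far as the arm can. A call with a gripper value outside its range is refused whole. The fingers move at their own pace and stop on an object; "newtons" is the grip in N (left out, the last holds). Time passes only in rows, so rows that repeat a pose let the fingers close. It gives the time, the measured TCP pose, the force and the opening at its end, in the units of the state.
- bot.read_state(): the state, without advancing time (a new reading comes with each control period).
- eyes.capture(name): name is "side" or "top" or "wrist"; returns the picture (480x640x3 uint8, red, green, blue); there is no depth.
- eyes.camera_model(name): a dict with "intrinsics" (3x3 intrinsics, pixels), "k1" (the pictures are not rectified: a ray, as slopes to the right and down, at radius r is drawn at 1 + k1 r^2 times it, then the intrinsics apply), "R" (3x3) and "t" (3): a world point X has camera coordinates R X + t; the wrist camera has in their place "tool_from_camera" (4x4, takes a point from camera to tool coordinates, whose origin is the TCP and whose axes are the flange's). Camera axes: x right, y down, z forward; pixel columns grow to the right and rows downward; lengths in m; the calibration is good to about 2 mm. A picture is of the moment at which its call begins: read the wrist's pose just before it. camera_model takes no time and is no camera call.
- bot.sign_off(): hands the job in, once; it reports no verdict.
The state is a dict: "t": time; "joint_pos": joint angles; "qd": joint speeds; "tau": joint torques, N m; "position": TCP position; "eef_rot": TCP orientation; "contact_force": force on the tool from outside, world axes, zero at the start; "wrist_torque": the same for the moment, N m; "opening": finger opening in m.
Only numpy, scipy, OpenCV 4.12 (cv2) and the standard library are available. Lean on these libraries where they do the work, as an engineer would, in place of code of your own. Each camera call takes 0.05 s, during which the arm holds its last target.

### The job

The cover of the stainless filter holder lies loose on its fresh gasket. Tighten its four wing nuts clockwise about half a turn each, each one until it comes up solid and no further, in cross order (a nut, then the one opposite, then the other two), so that the cover comes down evenly and is clamped home on the rim by all four. Do not overtighten a nut, let go of everything at the end, and leave the other things on the bench where they are.

Things in the scene. Friction and masses are not known exactly. Their poses are not given: they have to be found in the camera images.
- holder: stainless membrane filter holder, fixed to the bench: disc-shaped housing 210 mm wide on three legs. Origin on the bench under its centre, z up. Top of its rim, on which the cover seats: 80 mm above the origin. Four studs stand through the cover on a circle of 85 mm radius, 90 degrees apart: a on the holder's +x, b on its +y, c on its -x, d on its -y; a faces c, b faces d.
- cover: the holder's round cover, 210 mm wide, 14 mm thick at the studs, an inlet stub (35 mm wide, its top 47 mm above the underside) in the middle, a small black vent screw beside it. Origin: centre of its underside. At the start it rests level on a springy gasket 1.6 mm above the rim; home it lies on the rim all round. It can only sink and tilt a little.
- nut_a: steel wing nut on stud a (+x side of the holder, opposite nut c). Shape of all four: wings are a flat bar 58 mm long (x), 12 mm thick (y), from 12 mm below to 14 mm above the origin on the stud axis; under them a round hub 26 mm wide, 10 mm high. Wings point any way. Origin 118.3 to 120.1 mm above the bench at the start, 115.5 when solid; studs, 10 mm thick, end at 131.
- nut_b: steel wing nut on stud b (+y side of the holder, opposite nut d). Thread of all four: clockwise seen from above tightens, lowering the nut 9 mm a turn. At the start each stands loose, 0.8 to 2.5 mm above the cover, so it comes up solid after anything from 114 to 184 degrees: felt in the torque, too fine to see.
- nut_c: steel wing nut on stud c (-x side of the holder, opposite nut a). Torque of all four: 0.02 to 0.07 N m while it runs down and presses the gasket; once solid it climbs springily, 0.2 N m for each further 10 degrees. 0.1 to 0.4 N m is well tightened, over 0.5 N m overtightened. Let go, it springs back by what it was turned past solid.
- nut_d: steel wing nut on stud d (-y side of the holder, opposite nut b). Shape, thread and torque as told for nuts a, b and c. All four stay down where they are left.
- cover_a (a point): point on the cover's underside at stud a: 81.6 mm above the bench at the start, 80 mm when home there.
- cover_b (a point): point on the cover's underside at stud b: 81.6 mm above the bench at the start, 80 mm when home there.
- cover_c (a point): point on the cover's underside at stud c: 81.6 mm above the bench at the start, 80 mm when home there.
- cover_d (a point): point on the cover's underside at stud d: 81.6 mm above the bench at the start, 80 mm when home there.
- washer_a (a point): mark on the tab washer under nut a, 18 mm from the stud axis. It stays put until the nut is solid; a nut turned further drags it round, and beyond about 26 degrees the nut is overtightened.
- washer_b (a point): mark on the tab washer under nut b, 18 mm from the stud axis. It stays put until the nut is solid; a nut turned further drags it round, and beyond about 26 degrees the nut is overtightened.
- washer_c (a point): mark on the tab washer under nut c, 18 mm from the stud axis. It stays put until the nut is solid; a nut turned further drags it round, and beyond about 26 degrees the nut is overtightened.
- washer_d (a point): mark on the tab washer under nut d, 18 mm from the stud axis. It stays put until the nut is solid; a nut turned further drags it round, and beyond about 26 degrees the nut is overtightened.
- rack: bystander: white sample rack with eight capped tubes, 200 x 30 x 90 mm, origin under its centre, y along it
- bottle: bystander: amber jar 68 mm wide, 125 mm high, origin under its centre
- dishes: bystander: stack of three small lidded dishes, 60 mm wide, 38 mm high, origin under its centre, close beside the holder
- gasket: bystander: spare white hose-clamp gasket ring lying close to the holder, 54 mm wide, 6 mm high, origin under its centre
- forceps: bystander: steel forceps lying close beside the holder, 125 x 18 x 8 mm, origin under the middle, x along them
- tipbox: bystander: grey lidded pipette-tip box, 122 x 86 x 58 mm, origin under its centre
- beaker: bystander: clear beaker 68 mm wide, 88 mm high, origin under its centre

How it is judged:
On the way, in this order (a step that is already met when the one before it is completed fails the run):
1. a first nut is tight and the cover is home under it ((((z of nut_a in the frame of holder below 0.1159 m and contact force between nut_a and cover above 1.5 N) and z of cover_a in the frame of holder below 0.0805 m) or ((z of nut_b in the frame of holder below 0.1159 m and contact force between nut_b and cover above 1.5 N) and z of cover_b in the frame of holder below 0.0805 m) or ((z of nut_c in the frame of holder below 0.1159 m and contact force between nut_c and cover above 1.5 N) and z of cover_c in the frame of holder below 0.0805 m) or ((z of nut_d in the frame of holder below 0.1159 m and contact force between nut_d and cover above 1.5 N) and z of cover_d in the frame of holder below 0.0805 m))), for 0.2 s.
2. the nut opposite is tight too, and the cover is down all round (z of each of cover_a, cover_b, cover_c, cover_d in the frame of holder below 0.0805 m and (((z of nut_a in the frame of holder below 0.1159 m and contact force between nut_a and cover above 1.5 N) and (z of nut_c in the frame of holder below 0.1159 m and contact force between nut_c and cover above 1.5 N)) or ((z of nut_b in the frame of holder below 0.1159 m and contact force between nut_b and cover above 1.5 N) and (z of nut_d in the frame of holder below 0.1159 m and contact force between nut_d and cover above 1.5 N)))), for 0.2 s.
At the end, for the whole second after the job is handed in: The cover lies home on the rim at all four studs (underside less than 80.5 mm above the bench); all four nuts are run down solid, or at most 15 degrees short of it (origin less than 115.9 mm above the bench), bear on the cover with more than 1.5 N, and stand still (z of each of cover_a, cover_b, cover_c, cover_d in the frame of holder below 0.0805 m and z of each of nut_a, nut_b, nut_c, nut_d in the frame of holder below 0.1159 m and contact force between each of nut_a, nut_b, nut_c, nut_d and cover above 1.5 N and angular speed of each of nut_a, nut_b, nut_c, nut_d below 0.1 rad/s); the robot touches nothing.
It fails at once if a nut is overtightened: forced more than about 26 degrees past solid (0.53 N m), it drags its washer round by more than 8 mm (distance of any of washer_a, washer_b, washer_c, washer_d from where it was at the start of the episode above 0.008 m).
It fails at once if the nuts are tightened round the circle instead of crosswise: the cover is pulled home (within 0.5 mm) at two neighbouring studs while it is still more than 1 mm up at the two others ((z of each of cover_a, cover_b in the frame of holder below 0.0805 m and z of each of cover_c, cover_d in the frame of holder above 0.081 m) or (z of each of cover_b, cover_c in the frame of holder below 0.0805 m and z of each of cover_d, cover_a in the frame of holder above 0.081 m) or (z of each of cover_c, cover_d in the frame of holder below 0.0805 m and z of each of cover_a, cover_b in the frame of holder above 0.081 m) or (z of each of cover_d, cover_a in the frame of holder below 0.0805 m and z of each of cover_b, cover_c in the frame of holder above 0.081 m)).
It fails at once if another thing on the bench is moved by more than 30 mm (distance of any of rack, bottle, dishes, gasket, forceps, tipbox, beaker from where it was at the start of the episode above 0.03 m).
It also fails if it takes over 72 s, if anything falls off the work surface, if the arm or the gripper's body presses on something with over 40 N, if the wrist force passes 120 N, or if a joint passes its speed limit or range.

## Working session

There is one attempt and no reset: what is moved stays moved. The work goes in short steps, Python scripts to look and compute and a tool call to move; the robot and the scene stay as the last step left them, time stands still between calls to the robot, and variables do not carry over. Pictures are saved under pics/ and viewed, and the job is handed in when it is done.

Besides the shell and the picture viewer there is one more tool, called as name(argument=value, ...), one argument or row to a line, values as JSON. step_arm: Moves the arm, as the interface text tells. Its arguments: {"type":"object","properties":{"plan":{"type":"string"},"newtons":{"type":"number"}},"required":["plan"]}

```bash
ls; mkdir -p pics; python3 - <<'E'
from rig import bot, eyes
import cv2,numpy as np
s=bot.read_state();print(s, bot.nose_length)
for n in("side","top","wrist"):
    m=eyes.camera_model(n);print(n,m)
    cv2.imwrite(f"pics/{n}0.png",eyes.capture(n)[:,:,::-1])
E
```

```text
pics
{'t': 0.0, 'joint_pos': array([-1.29685603,  0.62935809,  0.03845518,  1.51833499, -0.02700195,
        0.99630381, -0.02000977]), 'qd': array([ 0.00024861, -0.00105209, -0.00089108, -0.00146756, -0.00122854,
        0.00102523, -0.001467  ]), 'tau': array([-8.18502343e-06, -5.49726999e+01,  1.14372276e+00, -1.86627942e+01,
       -5.21668699e-02,  2.40252394e-02,  1.69898285e-04]), 'position': array([0.2163723 , 0.61224729, 0.21255717]), 'eef_rot': array([-1.44089768e-04,  1.69064533e-01,  9.85604533e-01, -9.31849912e-04]), 'contact_force': array([ 0.32428599,  0.03093797, -0.37130935]), 'wrist_torque': array([ 3.04661976e-02, -2.65796586e-02,  4.88572351e-05]), 'opening': 0.09357224687433309} 0.008
side {'intrinsics': array([[434.04886479,   0.        , 320.33702105],
       [  0.        , 434.04886479, 237.94501856],
       [  0.        ,   0.        ,   1.        ]]), 'k1': -0.10583265011239396, 'R': array([[ 0.97334492, -0.22878122, -0.016088  ],
       [-0.16775053, -0.6623447 , -0.73017755],
       [ 0.15639511,  0.71341338, -0.68306802]]), 't': array([-0.50752845,  0.149
[... 294 characters left out ...]
778, -0.00898333, -0.08665613],
       [ 0.08681578, -0.01924005, -0.99603857]]), 't': array([-0.02247227,  0.55417009,  1.3964847 ])}
wrist {'intrinsics': array([[420.92443872,   0.        , 318.42353165],
       [  0.        , 420.92443872, 240.24934483],
       [  0.        ,   0.        ,   1.        ]]), 'k1': -0.02782323082548598, 'tool_from_camera': array([[-3.74541565e-04, -9.57896700e-01, -2.87112821e-01,
         8.48776418e-02],
       [ 9.99999893e-01, -2.81257707e-04, -3.66147688e-04,
        -1.49769496e-04],
       [ 2.69978968e-04, -2.87112928e-01,  9.57896703e-01,
        -1.70319914e-01],
       [ 0.00000000e+00,  0.00000000e+00,  0.00000000e+00,
         1.00000000e+00]])}
```

View pics/side0.png

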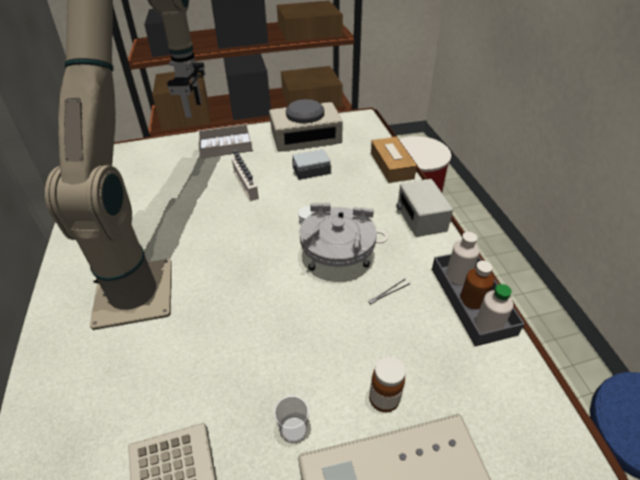

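View pics/top0.png

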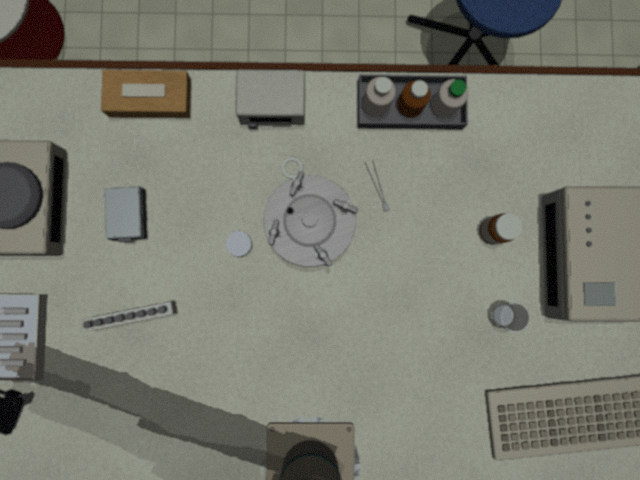

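View pics/wrist0.png

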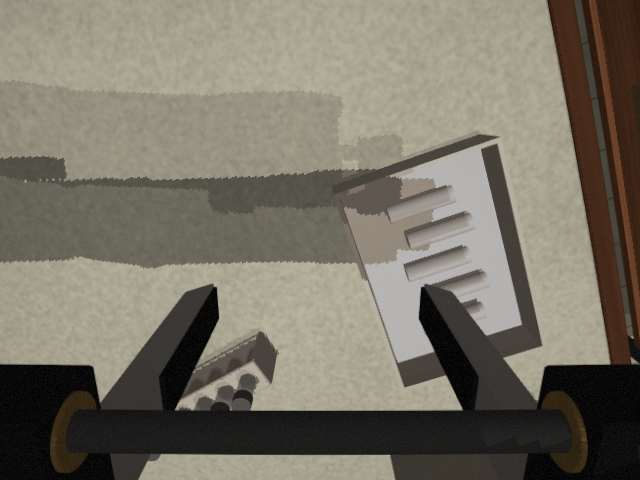

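```bash
cat > h.py <<'E'
from rig import bot, eyes
import cv2,numpy as np
from scipy.spatial.transform import Rotation as Ro
def rot(q): return Ro.from_quat([q[1],q[2],q[3],q[0]]).as_matrix()
def pose(): 
    s=bot.read_state(); return rot(s["eef_rot"]),np.array(s["position"])
def ray(name,px,P=None):
    m=eyes.camera_model(name); 
    d=np.array([m["k1"],0,0,0,0.])
    u=cv2.undistortPoints(np.array(px,float).reshape(-1,1,2),m["intrinsics"],d).reshape(-1,2)
    v=np.c_[u,np.ones(len(u))]
    if name=="wrist":
        R,p=P; T=m["tool_from_camera"]
        return R@T[:3,3]+p,(v@T[:3,:3].T)@R.T
    return -m["R"].T@m["t"], v@m["R"]
def onz(name,px,z,P=None):
    o,d=ray(name,px,P); return o+d*((z-o[2])/d[:,2])[:,None]
E
python3 - <<'E'
from h import *
im=cv2.imread("pics/top0.png")
cv2.imwrite("pics/topz.png",cv2.resize(im[150:290,235:395],None,fx=4.2,fy=4.2,interpolation=cv2.INTER_CUBIC))
print(onz("top",[(310,221)],.095),onz("top",[(296,184),(345,207),(322,256),(274,232)],.13))
E
```

```text
[[0.56997069 0.00376046 0.095     ]] [[ 0.64846364  0.03562854  0.13      ]
 [ 0.59819998 -0.07322502  0.13      ]
 [ 0.48940396 -0.02308243  0.13      ]
 [ 0.54130633  0.08283222  0.13      ]]
```

View pics/topz.png

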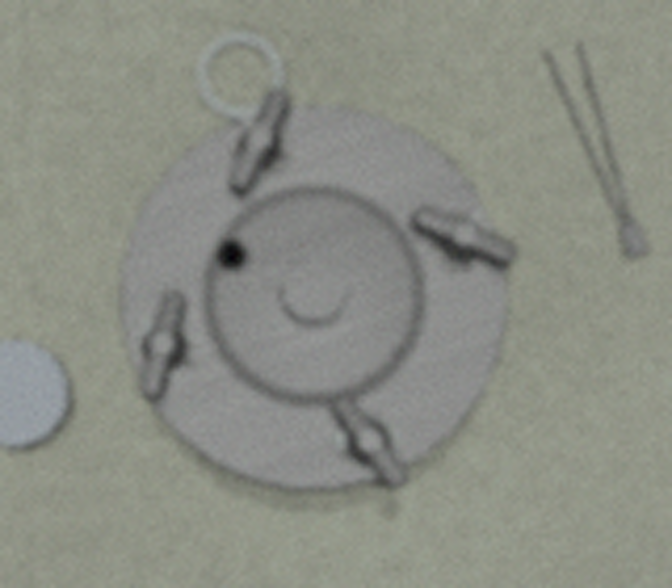

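step_arm(
  plan="-0.05 -0.037 -0.047 0 -0.3; -0.1 -0.074 -0.047 0 -0.3; -0.15 -0.11 -0.047 0 -0.3; -0.2 -0.147 -0.047 0 -0.3; -0.25 -0.184 -0.047 0 -0.3; -0.3 -0.22 -0.047 0 -0.3; -0.35 -0.257 -0.047 0 -0.3; -0.4 -0.294 -0.047 0 -0.3; -0.45 -0.331 -0.047 0 -0.3; -0.5 -0.368 -0.047 0 -0.3; -0.55 -0.405 -0.047 0 -0.3; -0.615 -0.453 -0.047 0 -0.3",
)

```text
t: 1.65
position: [0.6311, 0.0015, 0.2603]
eef_rot: [-0.0, 0.169, 0.986, 0.0]
contact_force: [-0.1, 1.0, -0.6]
opening: 0.0328
```

step_arm(
  plan="0 0 0 0 -0.3; 0 0 0 0 -0.3; 0 0 0 0 -0.3",
)

```text
t: 2.02
position: [0.6297, 0.0053, 0.2604]
eef_rot: [-0.0, 0.168, 0.986, 0.001]
contact_force: [-0.7, 0.1, -0.7]
opening: 0.0325
```

```bash
python3 - <<'E'
from h import *
s=bot.read_state();print(s)
cv2.imwrite("pics/w1.png",eyes.capture("wrist")[:,:,::-1])
np.savez("w1.npz",q=s["eef_rot"],p=s["position"])
E
```

```text
{'t': 2.025, 'joint_pos': array([-0.13197618,  0.55720108,  0.13187861,  1.52040359, -0.08068325,
        1.06998854,  1.25275201]), 'qd': array([-0.00640278, -0.00407197,  0.00380077, -0.00086963,  0.00337682,
        0.00145435,  0.00245665]), 'tau': array([ 7.11267404e-01, -5.15002298e+01,  2.44222976e+00, -1.94132370e+01,
        3.64314322e-02,  7.09938537e-02, -2.49152072e-03]), 'position': array([0.62965584, 0.00526757, 0.26039511]), 'eef_rot': array([-4.61837454e-04,  1.67720522e-01,  9.85834347e-01,  5.04413788e-04]), 'contact_force': array([-0.66375875,  0.14157184, -0.65415023]), 'wrist_torque': array([ 0.01137014,  0.03786509, -0.02608839]), 'opening': 0.03252089459500032}
```

View pics/w1.png

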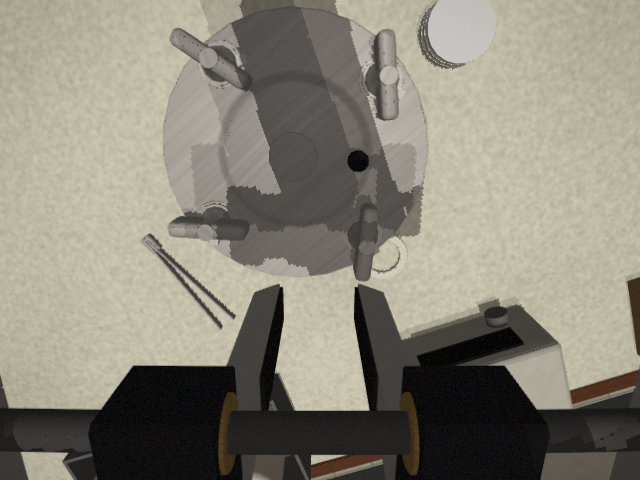

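```bash
python3 - <<'E'
from h import *
im=cv2.imread("pics/w1.png")
cs=[(162,20),(335,20),(162,195),(315,200)]
t=[cv2.resize(im[y:y+90,x:x+100],None,fx=4,fy=4,interpolation=cv2.INTER_CUBIC)[:300] if 0 else cv2.resize(im[y:y+90,x:x+100],(400,300)*1,interpolation=cv2.INTER_CUBIC) for x,y in cs]
t=[cv2.resize(im[y:y+75+15,x:x+100],(333,300),interpolation=cv2.INTER_CUBIC) for x,y in cs]
cv2.imwrite("pics/w1z.png",np.vstack([np.hstack(t[:2]),np.hstack(t[2:])]))
E
```

```text
(no output)
```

View pics/w1z.png

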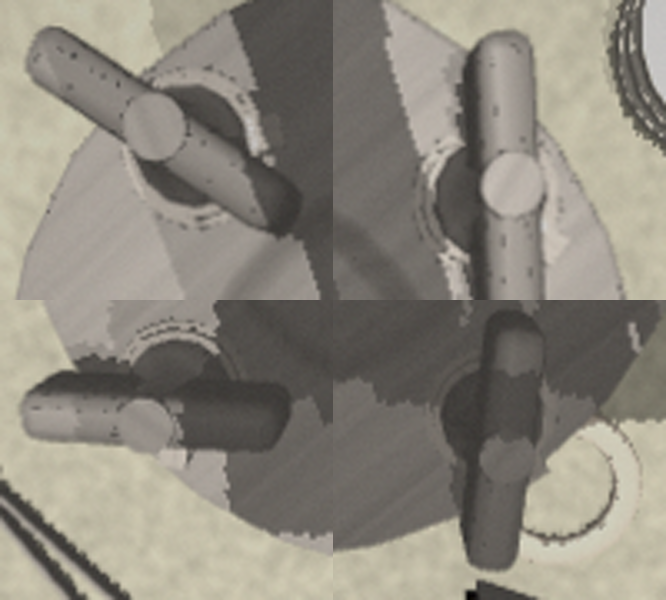

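```bash
python3 - <<'E'
from h import *
f=np.load("w1.npz");P=(rot(f["q"]),f["p"])
N={1:[(208.8,58.1),(177,33.5),(245.5,84.5)],2:[(389,75.3),(386.7,33.5),(388,115)],3:[(206.1,232.5),(172.5,228.6),(244.6,231)],4:[(367.3,248),(369.7,207.5),(362,278.6)]}
C=[]
for k,v in N.items():
    c=onz("wrist",v[:1],.1315,P)[0];e=onz("wrist",v[1:],.132,P);d=e[1]-e[0]
    C.append(c[:2]);print(k,c.round(4),np.degrees(np.arctan2(d[1],d[0]))%180,np.linalg.norm(d),e.mean(0)[:2])
C=np.array(C);m=C.mean(0);print(m,[(np.linalg.norm(c-m).round(4),np.degrees(np.arctan2(*(c-m)[::-1])).round(1)) for c in C])
x=P[0][:,0];print("psi",np.degrees(np.arctan2(x[1],x[0])))
E
```

```text
1 [ 0.4914 -0.0232  0.1315] 34.43960246008705 0.05369405534630005 [ 0.49279724 -0.02160532]
2 [0.5412 0.0861 0.1315] 164.11031112857722 0.051225933950372456 [0.54078056 0.0849761 ]
3 [ 0.6009 -0.0728  0.1315] 68.66466637725617 0.053215959275622955 [ 0.5994684  -0.07011254]
4 [0.6518 0.036  0.1315] 156.5865922482517 0.055399923476933045 [0.64822569 0.03586848]
[0.57130425 0.00651274] [(np.float64(0.0853), np.float64(-159.6)), (np.float64(0.0851), np.float64(110.7)), (np.float64(0.0846), np.float64(-69.6)), (np.float64(0.0857), np.float64(20.1))]
psi 160.68939793009648
```

step_arm(
  plan="0.025 -0.015 0.01 -0.18 -0.3; 0.05 -0.03 0.03 -0.36 -0.3; 0.075 -0.045 0.05 -0.54 -0.3; 0.1 -0.06 0.07 -0.72 -0.3; 0.121 -0.0725 0.095 -0.9 -0.3; 0.121 -0.0725 0.095 -0.937 -0.3; 0.121 -0.0725 0.095 -0.937 -0.3; 0.121 -0.0725 0.095 -0.937 -0.3",
)

```text
t: 3.08
position: [0.4941, -0.0243, 0.1665]
eef_rot: [0.001, -0.294, 0.956, -0.0]
contact_force: [-0.9, -0.0, 0.0]
opening: 0.033
```

```bash
cat >> h.py <<'E'
def snap(n):
    s=bot.read_state(); np.savez(n+".npz",q=s["eef_rot"],p=s["position"])
    cv2.imwrite(f"pics/{n}.png",eyes.capture("wrist")[:,:,::-1]); st(s)
def psi(R): return np.degrees(np.arctan2(R[1,0],R[0,0]))
def st(s=None):
    s=s or bot.read_state(); R=rot(s["eef_rot"])
    print("t",s["t"],"p",np.round(s["position"],4),"psi",psi(R).round(2),"j7",np.degrees(s["joint_pos"][6]).round(1),"F",np.round(s["contact_force"],2),"M",np.round(s["wrist_torque"],3),"op",round(s["opening"],4),"tau7",s["tau"][6].round(3))
N={1:(.4916,-.0231),2:(.5417,.0862),3:(.6009,-.0732),4:(.6510,.0361)}
def to(k,ang,z):
    R,p=pose(); d=R.T@(np.array([*N[k],z])-p)
    w=(psi(R)-ang+180)%360-180; print("shift",d.round(4),"twist",np.radians(w).round(3))
E
python3 - <<'E'
from h import *
snap("w2"); to(1,214.4,.115)
E
```

```text
t 3.075 p [ 0.4941 -0.0243  0.1665] psi -145.83 j7 118.5 F [-0.91 -0.03  0.01] M [0.    0.026 0.004] op 0.033 tau7 -0.011
shift [0.0011 0.0024 0.0513] twist -0.004
```

View pics/w2.png

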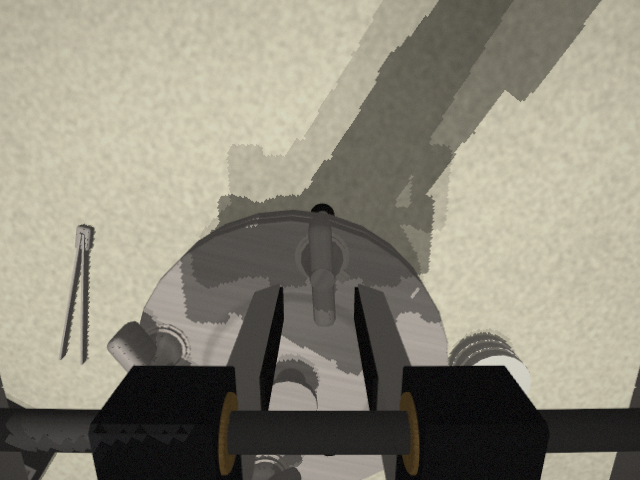

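```bash
python3 - <<'E'
from h import *
im=cv2.imread("pics/w2.png")
cv2.imwrite("pics/w2z.png",cv2.resize(im[195:335,260:380],None,fx=4,fy=4,interpolation=cv2.INTER_CUBIC))
f=np.load("w2.npz");P=(rot(f["q"]),f["p"])
c=onz("wrist",[(323,281)],.1315,P);e=onz("wrist",[(320,220),(324,318)],.132,P);d=e[1]-e[0];print(c,np.degrees(np.arctan2(d[1],d[0]))%180,P[0].T@(c[0]-P[1]))
E
```

```text
[[ 0.49182897 -0.02238604  0.1315    ]] 36.47828261783373 [0.00086318 0.0029466  0.03496004]
```

View pics/w2z.png

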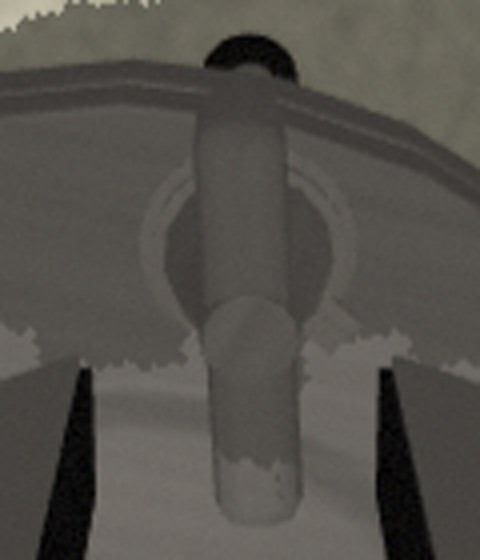

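step_arm(
  plan="0.001 0.0027 0.012 0 -0.3; 0.001 0.0027 0.024 0 -0.3; 0.001 0.0027 0.036 0 -0.3; 0.001 0.0027 0.0485 0 -0.3; 0.001 0.0027 0.0485 0 -0.3; 0.001 0.0027 0.0485 0 -0.3",
  newtons=10,
)

```text
t: 3.88
position: [0.4899, -0.0233, 0.1169]
eef_rot: [0.0, -0.294, 0.956, 0.0]
contact_force: [-0.5, 0.4, -0.2]
opening: 0.0331
```

```bash
python3 - <<'E'
from h import *
st(); to(1,214.4,.118)
E
```

```text
t 3.875 p [ 0.4899 -0.0233  0.1169] psi -145.79 j7 117.4 F [-0.49  0.41 -0.24] M [ 0.032  0.028 -0.006] op 0.0331 tau7 -0.001
shift [-0.0015 -0.0008 -0.0011] twist -0.003
```

step_arm(
  plan="0 0 0 0 -1; 0 0 0 0 -1; 0 0 0 0 -1; 0 0 0 0 -1",
  newtons=10,
)

```text
t: 4.38
position: [0.4907, -0.0243, 0.1173]
eef_rot: [0.001, -0.294, 0.956, -0.001]
contact_force: [2.4, -3.7, 0.3]
opening: 0.0123
```

```bash
python3 - <<'E'
from h import *
st(); to(1,214.4,.118)
E
```

```text
t 4.375 p [ 0.4907 -0.0243  0.1173] psi -145.83 j7 117.4 F [ 2.4  -3.74  0.25] M [-1.008 -0.438  0.05 ] op 0.0123 tau7 -0.041
shift [-0.0015  0.0005 -0.0007] twist -0.004
```

step_arm(
  plan="-0.0015 -0.0013 0 0 -1; -0.0015 -0.0013 0 0 -1; -0.0015 -0.0013 0.0002 0.15 -1; -0.0015 -0.0013 0.0004 0.3 -1; -0.0015 -0.0013 0.0006 0.45 -1; -0.0015 -0.0013 0.0008 0.6 -1; -0.0015 -0.0013 0.001 0.75 -1; -0.0015 -0.0013 0.0012 0.9 -1; -0.0015 -0.0013 0.0015 1.05 -1; -0.0015 -0.0013 0.0017 1.2 -1; -0.0015 -0.0013 0.0019 1.35 -1; -0.0015 -0.0013 0.0021 1.5 -1",
  newtons=25,
)

```text
t: 5.88
position: [0.4911, -0.0224, 0.1151]
eef_rot: [-0.001, 0.438, 0.899, 0.0]
contact_force: [-1.6, -1.2, 4.8]
opening: 0.012
```

```bash
python3 - <<'E'
from h import *
st()
cv2.imwrite("pics/w3.png",eyes.capture("wrist")[:,:,::-1]);st()
E
```

```text
t 5.875 p [ 0.4911 -0.0224  0.1151] psi 128.02 j7 57.1 F [-1.56 -1.17  4.79] M [-0.229  0.332  0.038] op 0.012 tau7 0.836
t 5.925 p [ 0.4911 -0.0225  0.115 ] psi 127.73 j7 56.8 F [-2.33 -0.23  7.01] M [-0.168  0.397  0.032] op 0.0117 tau7 -0.05
```

View pics/w3.png

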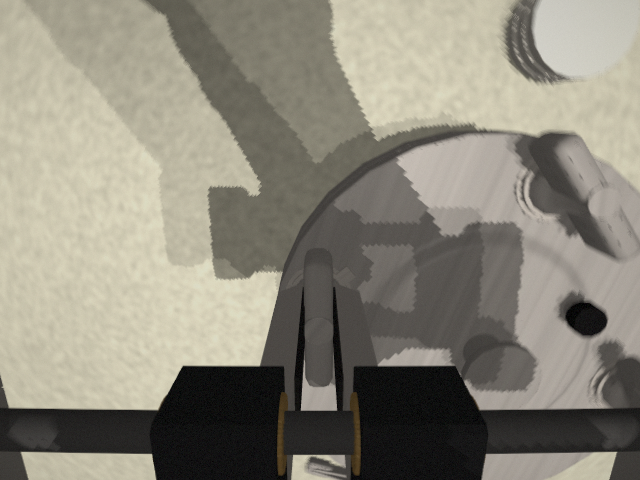

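step_arm(
  plan="0 0 0 0.13 -1; 0 0 0 0.26 -1; 0 0 0 0.39 -1; 0 0 0 0.39 -1",
  newtons=25,
)

```text
t: 6.42
position: [0.4916, -0.0222, 0.1146]
eef_rot: [-0.001, 0.601, 0.799, 0.0]
contact_force: [0.4, 0.3, 0.6]
opening: 0.012
```

```bash
python3 - <<'E'
from h import *
st()
E
```

```text
t 6.425 p [ 0.4916 -0.0222  0.1146] psi 106.06 j7 41.6 F [0.38 0.26 0.59] M [-0.023 -0.132  0.003] op 0.012 tau7 -0.34
```

step_arm(
  plan="0 0 0.0001 0.09 -1; 0 0 0.0001 0.09 -1",
)

```text
t: 6.68
position: [0.4917, -0.0222, 0.1145]
eef_rot: [-0.001, 0.636, 0.772, 0.0]
contact_force: [1.6, 1.9, -0.9]
opening: 0.0122
```

```bash
python3 -c "
from h import *
st()"
```

```text
t 6.675 p [ 0.4917 -0.0222  0.1145] psi 100.98 j7 38.0 F [ 1.58  1.86 -0.94] M [ 0.308 -0.218  0.078] op 0.0122 tau7 -0.239
```

step_arm(
  plan="0 0 0.0001 0.09 -1; 0 0 0.0001 0.09 -1",
)

```text
t: 6.92
position: [0.4919, -0.0222, 0.1144]
eef_rot: [-0.001, 0.67, 0.742, 0.0]
contact_force: [2.2, 3.2, -2.7]
opening: 0.0119
```

```bash
python3 -c "
from h import *
st()"
```

```text
t 6.925 p [ 0.4919 -0.0222  0.1144] psi 95.85 j7 34.4 F [ 2.17  3.17 -2.72] M [ 0.622 -0.412  0.052] op 0.0119 tau7 -0.238
```

step_arm(
  plan="0.0006 0.0007 0.0006 0.09 -1; 0.0006 0.0007 0.0006 0.09 -1",
)

```text
t: 7.18
position: [0.492, -0.0222, 0.1142]
eef_rot: [-0.001, 0.703, 0.711, 0.0]
contact_force: [0.1, 2.5, 3.5]
opening: 0.0114
```

```bash
python3 -c "
from h import *
st()"
```

```text
t 7.175 p [ 0.492  -0.0222  0.1142] psi 90.67 j7 30.7 F [0.06 2.53 3.48] M [0.499 0.126 0.089] op 0.0114 tau7 -0.239
```

step_arm(
  plan="0 0 0.0002 0.09 -1; 0 0 0.0002 0.09 -1",
)

```text
t: 7.42
position: [0.4922, -0.0222, 0.114]
eef_rot: [-0.0, 0.734, 0.679, 0.0]
contact_force: [-0.3, 3.3, 5.6]
opening: 0.0119
```

```bash
python3 -c "
from h import *
st()"
```

```text
t 7.425 p [ 0.4922 -0.0222  0.114 ] psi 85.52 j7 27.0 F [-0.29  3.29  5.63] M [0.583 0.204 0.081] op 0.0119 tau7 -0.236
```

step_arm(
  plan="0 0 0.0002 0.09 -1; 0 0 0.0002 0.09 -1",
)

```text
t: 7.68
position: [0.4923, -0.0222, 0.1139]
eef_rot: [-0.0, 0.764, 0.645, 0.0]
contact_force: [-0.9, 2.9, 5.3]
opening: 0.0119
```

```bash
python3 -c "
from h import *
st()"
```

```text
t 7.675 p [ 0.4923 -0.0222  0.1139] psi 80.35 j7 23.3 F [-0.89  2.87  5.32] M [0.627 0.223 0.008] op 0.0119 tau7 -0.192
```

step_arm(
  plan="0 0 0.0001 0.09 -1; 0 0 0.0001 0.09 -1",
)

```text
t: 7.92
position: [0.4924, -0.0223, 0.1138]
eef_rot: [-0.0, 0.792, 0.61, 0.0]
contact_force: [-0.5, 3.0, 4.8]
opening: 0.0121
```

```bash
python3 -c "
from h import *
st()"
```

```text
t 7.925 p [ 0.4924 -0.0223  0.1138] psi 75.2 j7 19.6 F [-0.51  3.03  4.83] M [0.685 0.087 0.064] op 0.0121 tau7 -0.203
```

step_arm(
  plan="0 0 0.0001 0.09 -1; 0 0 0.0001 0.09 -1",
)

```text
t: 8.18
position: [0.4925, -0.0223, 0.1136]
eef_rot: [-0.0, 0.819, 0.574, 0.0]
contact_force: [0.1, 3.3, 4.0]
opening: 0.012
```

```bash
python3 -c "
from h import *
st()"
```

```text
t 8.175 p [ 0.4925 -0.0223  0.1136] psi 70.07 j7 15.9 F [0.13 3.33 4.03] M [0.699 0.06  0.018] op 0.012 tau7 -0.202
```

step_arm(
  plan="0 0 0.0001 0.09 -1; 0 0 0.0001 0.09 -1",
)

```text
t: 8.43
position: [0.4926, -0.0224, 0.1135]
eef_rot: [-0.0, 0.844, 0.537, 0.0]
contact_force: [0.8, 3.7, 4.7]
opening: 0.0116
```

```bash
python3 -c "
from h import *
st()"
```

```text
t 8.425 p [ 0.4926 -0.0224  0.1135] psi 64.93 j7 12.2 F [0.84 3.69 4.74] M [ 0.746 -0.029  0.104] op 0.0116 tau7 -0.203
```

step_arm(
  plan="0 0 0.0001 0.09 -1; 0 0 0.0001 0.09 -1",
)

```text
t: 8.68
position: [0.4928, -0.0225, 0.1135]
eef_rot: [-0.0, 0.867, 0.498, 0.0]
contact_force: [0.5, 3.4, 4.1]
opening: 0.0118
```

```bash
python3 -c "
from h import *
st()"
```

```text
t 8.675 p [ 0.4928 -0.0225  0.1135] psi 59.79 j7 8.4 F [0.47 3.36 4.09] M [ 0.741 -0.076  0.08 ] op 0.0118 tau7 -0.203
```

step_arm(
  plan="0 0 0.0001 0.09 -1; 0 0 0.0001 0.09 -1",
)

```text
t: 8.93
position: [0.4929, -0.0225, 0.1134]
eef_rot: [0.0, 0.888, 0.459, 0.0]
contact_force: [0.9, 3.8, 5.1]
opening: 0.0112
```

```bash
python3 -c "
from h import *
st()"
```

```text
t 8.925 p [ 0.4929 -0.0225  0.1134] psi 54.64 j7 4.6 F [0.87 3.78 5.07] M [ 0.731 -0.042  0.045] op 0.0112 tau7 -0.257
```

step_arm(
  plan="0 0 0.0001 0.09 -1; 0 0 0.0001 0.09 -1",
)

```text
t: 9.18
position: [0.4929, -0.0226, 0.1134]
eef_rot: [0.0, 0.908, 0.419, 0.0]
contact_force: [0.6, 4.3, 6.1]
opening: 0.0122
```

```bash
python3 -c "
from h import *
st()"
```

```text
t 9.175 p [ 0.4929 -0.0226  0.1134] psi 49.51 j7 0.8 F [0.59 4.26 6.13] M [ 0.746 -0.034  0.254] op 0.0122 tau7 -0.397
```

step_arm(
  plan="0 0 0.0001 0.09 -1; 0 0 0.0001 0.09 -1",
)

```text
t: 9.43
position: [0.4931, -0.0227, 0.1134]
eef_rot: [0.0, 0.926, 0.378, 0.0]
contact_force: [0.7, 2.6, 7.5]
opening: 0.0122
```

```bash
python3 -c "
from h import *
st()"
```

```text
t 9.425 p [ 0.4931 -0.0227  0.1134] psi 44.37 j7 -3.0 F [0.69 2.64 7.46] M [ 0.7   -0.051  0.321] op 0.0122 tau7 -0.491
```

step_arm(
  plan="0 0 0.0001 0.09 -1; 0 0 0.0001 0.09 -1",
)

```text
t: 9.68
position: [0.4931, -0.0228, 0.1133]
eef_rot: [0.0, 0.942, 0.336, 0.0]
contact_force: [0.4, 2.7, 6.7]
opening: 0.0121
```

```bash
python3 -c "
from h import *
st()"
```

```text
t 9.675 p [ 0.4931 -0.0228  0.1133] psi 39.23 j7 -6.9 F [0.42 2.73 6.72] M [0.628 0.027 0.41 ] op 0.0121 tau7 -0.579
```

step_arm(
  plan="0 0 0 -0.1 -1; 0 0 0 -0.2 -1; 0 0 0 -0.26 -1; 0 0 0 -0.26 -1; 0 0 0 -0.26 -0.3; 0 0 0 -0.26 -0.3; 0 0 0 -0.26 -0.3; 0 0 -0.025 -0.26 -0.3; 0 0 -0.05 -0.26 -0.3; 0 0 -0.05 -0.26 -0.3",
)

```text
t: 10.92
position: [0.4933, -0.0232, 0.1639]
eef_rot: [0.001, 0.892, 0.453, 0.001]
contact_force: [-0.2, 0.2, -0.1]
opening: 0.0329
```

```bash
python3 -c "
from h import *
snap('w4'); to(4,156.6,.19)"
```

```text
t 10.925 p [ 0.4933 -0.0232  0.1639] psi 53.83 j7 -0.3 F [-0.18  0.15 -0.09] M [-0.043  0.125  0.001] op 0.0329 tau7 -0.12
shift [ 0.1411  0.0932 -0.0269] twist -1.794
```

View pics/w4.png

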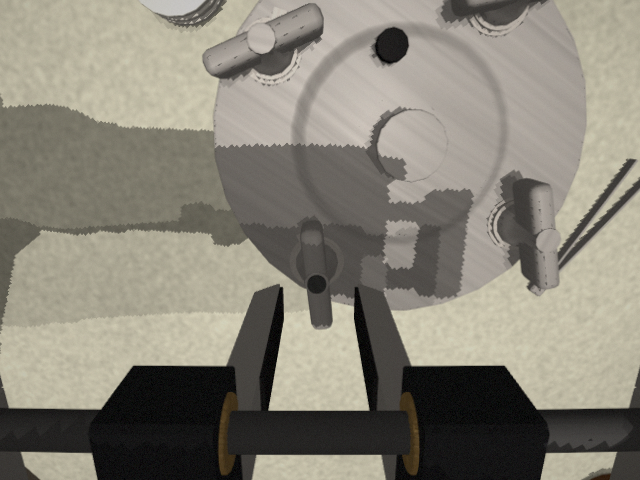

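step_arm(
  plan="0.014 0.009 -0.005 -0.18 -0.3; 0.028 0.019 -0.005 -0.36 -0.3; 0.042 0.028 -0.005 -0.54 -0.3; 0.056 0.037 -0.005 -0.72 -0.3; 0.07 0.046 -0.005 -0.9 -0.3; 0.084 0.056 -0.005 -1.08 -0.3; 0.1 0.065 -0.005 -1.26 -0.3; 0.12 0.078 -0.005 -1.44 -0.3; 0.1418 0.0933 -0.005 -1.62 -0.3; 0.1418 0.0933 -0.005 -1.79 -0.3; 0.1418 0.0933 -0.005 -1.79 -0.3; 0.1418 0.0933 -0.005 -1.79 -0.3",
)

```text
t: 12.48
position: [0.6507, 0.0362, 0.167]
eef_rot: [-0.001, 0.206, 0.978, -0.0]
contact_force: [0.2, 0.8, 0.8]
opening: 0.0329
```

```bash
python3 -c "
from h import *
snap('w5'); to(4,156.6,.1165)
im=cv2.imread('pics/w5.png')
cv2.imwrite('pics/w5z.png',cv2.resize(im[180:340,260:380],None,fx=3.7,fy=3.7,interpolation=cv2.INTER_CUBIC))
"
```

```text
t 12.475 p [0.6507 0.0362 0.167 ] psi 156.17 j7 71.0 F [0.16 0.8  0.78] M [ 0.034 -0.03   0.004] op 0.0329 tau7 0.005
shift [-0.0003 -0.0001  0.0508] twist -0.007
```

View pics/w5z.png

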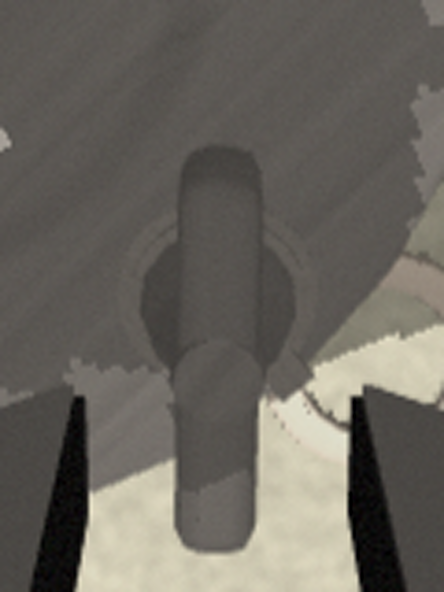

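step_arm(
  plan="0 0 0.012 0 -0.3; 0 0 0.024 0 -0.3; 0 0 0.036 0 -0.3; 0 0 0.0485 0 -0.3; 0 0 0.0485 0 -0.3; 0 0 0.0485 0 -1; 0 0 0.0485 0 -1; 0 0 0.0485 0 -1; 0 0 0.0485 0 -1",
  newtons=10,
)

```text
t: 13.65
position: [0.6516, 0.0358, 0.1199]
eef_rot: [0.0, 0.205, 0.979, -0.0]
contact_force: [-0.9, -1.0, 2.3]
opening: 0.0118
```

```bash
python3 -c "
from h import *
st();to(4,156.6,.1175)
"
```

```text
t 13.65 p [0.6516 0.0358 0.1199] psi 156.32 j7 71.9 F [-0.86 -0.98  2.35] M [-0.377  0.143 -0.063] op 0.0118 tau7 0.005
shift [0.0007 0.     0.0024] twist -0.005
```

step_arm(
  plan="0 0 0.0006 0.15 -1; 0 0 0.0008 0.3 -1; 0 0 0.001 0.45 -1; 0 0 0.0012 0.6 -1; 0 0 0.0014 0.75 -1; 0 0 0.0016 0.9 -1; 0 0 0.0018 1.05 -1; 0 0 0.002 1.2 -1; 0 0 0.0022 1.35 -1; 0 0 0.0024 1.5 -1; 0 0 0.0026 1.65 -1; 0 0 0.0028 1.8 -1",
  newtons=25,
)

```text
t: 15.15
position: [0.6511, 0.0357, 0.1173]
eef_rot: [0.0, 0.895, 0.446, -0.0]
contact_force: [-2.5, -1.4, 4.6]
opening: 0.012
```

step_arm(
  plan="0 0 0 0 -1; 0 0 0 0.09 -1; 0 0 0 0.09 -1",
)

```text
t: 15.52
position: [0.651, 0.0357, 0.1171]
eef_rot: [0.0, 0.913, 0.407, -0.0]
contact_force: [-1.9, -2.3, 6.1]
opening: 0.0117
```

```bash
python3 -c "
from h import *
st()
"
```

```text
t 15.525 p [0.651  0.0357 0.1171] psi 48.06 j7 -13.7 F [-1.92 -2.31  6.09] M [-0.526  0.827  0.053] op 0.0117 tau7 -0.234
```

step_arm(
  plan="0 0 0 0.09 -1; 0 0 0 0.09 -1",
)

```text
t: 15.78
position: [0.651, 0.0357, 0.117]
eef_rot: [0.0, 0.931, 0.366, -0.0]
contact_force: [-2.5, -1.9, 5.2]
opening: 0.0114
```

```bash
python3 -c "
from h import *
st()
"
```

```text
t 15.775 p [0.651  0.0357 0.117 ] psi 42.95 j7 -17.9 F [-2.46 -1.88  5.25] M [-0.514  0.807  0.027] op 0.0114 tau7 -0.24
```

step_arm(
  plan="0 0 0.0001 0.09 -1; 0 0 0.0001 0.09 -1",
)

```text
t: 16.02
position: [0.651, 0.0358, 0.1169]
eef_rot: [0.0, 0.946, 0.324, -0.0]
contact_force: [-2.7, -3.7, 4.3]
opening: 0.0115
```

```bash
python3 -c "
from h import *
st()
"
```

```text
t 16.025 p [0.651  0.0358 0.1169] psi 37.81 j7 -22.1 F [-2.73 -3.66  4.34] M [-0.546  0.868  0.059] op 0.0115 tau7 -0.223
```

step_arm(
  plan="-0.001 0.0003 0.0001 0.09 -1; -0.001 0.0003 0.0001 0.09 -1",
)

```text
t: 16.27
position: [0.6509, 0.0358, 0.1168]
eef_rot: [0.0, 0.96, 0.282, 0.0]
contact_force: [-1.8, -0.7, 5.1]
opening: 0.0116
```

```bash
python3 -c "
from h import *
st()
"
```

```text
t 16.275 p [0.6509 0.0358 0.1168] psi 32.72 j7 -26.2 F [-1.75 -0.67  5.12] M [-0.227  0.613  0.052] op 0.0116 tau7 -0.233
```

step_arm(
  plan="0 0 0.0001 0.09 -1; 0 0 0.0001 0.09 -1",
)

```text
t: 16.52
position: [0.6509, 0.0358, 0.1167]
eef_rot: [-0.0, 0.971, 0.238, 0.0]
contact_force: [-2.6, -0.5, 4.1]
opening: 0.0115
```

```bash
python3 -c "
from h import *
st()
"
```

```text
t 16.525 p [0.6509 0.0358 0.1167] psi 27.58 j7 -30.5 F [-2.6  -0.45  4.08] M [-0.25   0.605  0.025] op 0.0115 tau7 -0.228
```

Turned 129°.

step_arm(
  plan="0 0 0.0001 0.09 -1; 0 0 0.0001 0.09 -1",
)

```text
t: 16.77
position: [0.6509, 0.0358, 0.1165]
eef_rot: [-0.0, 0.981, 0.195, 0.0]
contact_force: [-1.6, -1.0, 5.3]
opening: 0.0118
```

```bash
python3 -c "
from h import *
st()
"
```

```text
t 16.775 p [0.6509 0.0358 0.1165] psi 22.43 j7 -34.8 F [-1.62 -1.04  5.27] M [-0.187  0.599  0.099] op 0.0118 tau7 -0.225
```

step_arm(
  plan="0 0 0.0001 0.09 -1; 0 0 0.0001 0.09 -1",
)

```text
t: 17.02
position: [0.6508, 0.0359, 0.1164]
eef_rot: [-0.0, 0.989, 0.15, 0.0]
contact_force: [-2.8, -0.9, 5.7]
opening: 0.0116
```

```bash
python3 -c "
from h import *
st()
"
```

```text
t 17.025 p [0.6508 0.0359 0.1164] psi 17.28 j7 -39.2 F [-2.76 -0.9   5.69] M [-0.157  0.657 -0.004] op 0.0116 tau7 -0.225
```

step_arm(
  plan="0 0 0.0001 0.09 -1; 0 0 0.0001 0.09 -1",
)

```text
t: 17.27
position: [0.6509, 0.0359, 0.1163]
eef_rot: [-0.0, 0.994, 0.106, 0.0]
contact_force: [-2.4, -0.9, 4.9]
opening: 0.0117
```

```bash
python3 -c "
from h import *
st()
"
```

```text
t 17.275 p [0.6509 0.0359 0.1163] psi 12.12 j7 -43.5 F [-2.41 -0.87  4.9 ] M [-0.129  0.619  0.113] op 0.0117 tau7 -0.227
```

step_arm(
  plan="0 0 0.0001 0.09 -1; 0 0 0.0001 0.09 -1",
)

```text
t: 17.52
position: [0.6509, 0.0359, 0.1162]
eef_rot: [-0.0, 0.998, 0.061, 0.0]
contact_force: [-2.5, -0.8, 5.0]
opening: 0.0117
```

```bash
python3 -c "
from h import *
st()
"
```

```text
t 17.525 p [0.6509 0.0359 0.1162] psi 6.96 j7 -47.9 F [-2.51 -0.83  5.05] M [-0.122  0.629  0.05 ] op 0.0117 tau7 -0.229
```

149°.

step_arm(
  plan="0 0 0.0001 0.09 -1; 0 0 0.0001 0.09 -1",
)

```text
t: 17.77
position: [0.6508, 0.0359, 0.1161]
eef_rot: [-0.0, 1.0, 0.016, -0.0]
contact_force: [-1.5, -0.0, 5.1]
opening: 0.0119
```

```bash
python3 -c "
from h import *
st()
"
```

```text
t 17.775 p [0.6508 0.0359 0.1161] psi 1.8 j7 -52.3 F [-1.54 -0.04  5.11] M [-0.096  0.672  0.082] op 0.0119 tau7 -0.232
```

step_arm(
  plan="0 0 0.0001 0.09 -1; 0 0 0.0001 0.09 -1",
)

```text
t: 18.02
position: [0.6509, 0.036, 0.116]
eef_rot: [-0.0, 1.0, -0.029, 0.0]
contact_force: [-1.8, -0.3, 5.3]
opening: 0.0117
```

```bash
python3 -c "
from h import *
st()
"
```

```text
t 18.025 p [0.6509 0.036  0.116 ] psi -3.35 j7 -56.7 F [-1.79 -0.3   5.25] M [-0.035  0.702  0.083] op 0.0117 tau7 -0.234
```

step_arm(
  plan="0 0 0.0001 0.09 -1; 0 0 0.0001 0.09 -1",
)

```text
t: 18.27
position: [0.6509, 0.036, 0.1159]
eef_rot: [-0.0, 0.997, -0.074, -0.0]
contact_force: [-2.0, -0.9, 4.8]
opening: 0.0118
```

```bash
python3 -c "
from h import *
st()
"
```

```text
t 18.275 p [0.6509 0.036  0.1159] psi -8.49 j7 -61.1 F [-2.   -0.86  4.8 ] M [-0.037  0.667  0.092] op 0.0118 tau7 -0.297
```

step_arm(
  plan="0 0 0.0001 0.09 -1; 0 0 0.0001 0.09 -1",
)

```text
t: 18.52
position: [0.6509, 0.036, 0.1159]
eef_rot: [-0.0, 0.993, -0.119, -0.0]
contact_force: [-2.6, -0.1, 6.5]
opening: 0.0115
```

```bash
python3 -c "
from h import *
st()
"
```

```text
t 18.525 p [0.6509 0.036  0.1159] psi -13.63 j7 -65.6 F [-2.56 -0.1   6.52] M [-0.035  0.767  0.221] op 0.0115 tau7 -0.384
```

step_arm(
  plan="0 0 0 0.06 -1; 0 0 0 0.06 -1; 0 0 0 0.06 -1",
)

```text
t: 18.9
position: [0.6509, 0.036, 0.1159]
eef_rot: [-0.0, 0.989, -0.148, -0.0]
contact_force: [-2.0, 0.5, 6.0]
opening: 0.012
```

```bash
python3 -c "
from h import *
st()
"
```

```text
t 18.9 p [0.6509 0.036  0.1159] psi -17.01 j7 -68.5 F [-2.03  0.48  5.99] M [-0.05   0.691  0.312] op 0.012 tau7 -0.268
```

step_arm(
  plan="0 0 0 -0.08 -1; 0 0 0 -0.15 -1; 0 0 0 -0.15 -1; 0 0 0 -0.15 -0.3; 0 0 0 -0.15 -0.3; 0 0 0 -0.15 -0.3; 0 0 -0.025 -0.15 -0.3; 0 0 -0.05 -0.15 -0.3; 0 0 -0.05 -0.15 -0.3",
)

```text
t: 20.02
position: [0.652, 0.0353, 0.1671]
eef_rot: [-0.0, 0.997, -0.075, 0.002]
contact_force: [-0.2, -0.4, 1.0]
opening: 0.0328
```

```bash
python3 -c "
from h import *
snap('w6'); to(2,164,.167)"
```

```text
t 20.025 p [0.652  0.0353 0.1671] psi -8.64 j7 -63.6 F [-0.21 -0.45  1.  ] M [-0.006  0.174  0.001] op 0.0328 tau7 -0.067
shift [-0.1158 -0.0335 -0.0015] twist -3.013
```

View pics/w6.png

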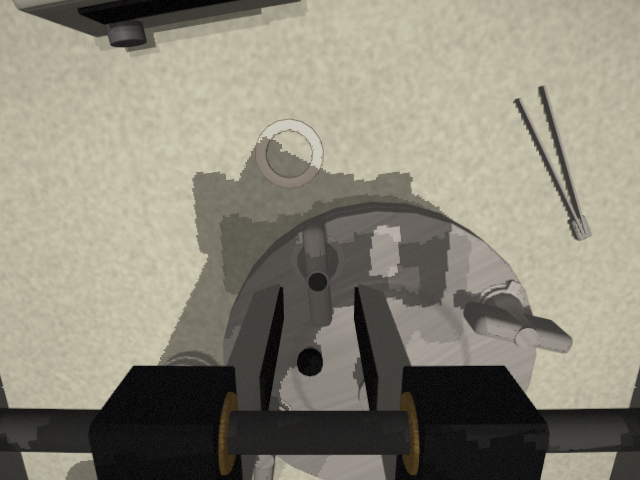

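step_arm(
  plan="-0.01 -0.003 -0.002 -0.18 -0.3; -0.02 -0.006 -0.002 -0.36 -0.3; -0.03 -0.009 -0.002 -0.54 -0.3; -0.04 -0.012 -0.002 -0.72 -0.3; -0.05 -0.015 -0.002 -0.9 -0.3; -0.06 -0.018 -0.002 -1.08 -0.3; -0.07 -0.021 -0.002 -1.26 -0.3; -0.08 -0.024 -0.002 -1.44 -0.3; -0.09 -0.027 -0.002 -1.62 -0.3; -0.1 -0.03 -0.002 -1.8 -0.3; -0.1158 -0.0335 -0.002 -1.98 -0.3; -0.1158 -0.0335 -0.002 -2.0 -0.3",
)

```text
t: 21.58
position: [0.5398, 0.087, 0.1665]
eef_rot: [-0.001, 0.602, 0.798, -0.0]
contact_force: [-0.1, -0.0, -0.2]
opening: 0.0332
```

step_arm(
  plan="0 0 0 -0.18 -0.3; 0 0 0 -0.36 -0.3; 0 0 0 -0.54 -0.3; 0 0 0 -0.72 -0.3; 0 0 0 -0.9 -0.3; 0 0 0 -1.013 -0.3; 0 0 0 -1.013 -0.3; 0 0 0 -1.013 -0.3",
)

```text
t: 22.58
position: [0.5415, 0.0859, 0.167]
eef_rot: [-0.0, 0.141, 0.99, -0.0]
contact_force: [-0.3, 0.1, 0.4]
opening: 0.0326
```

```bash
python3 -c "
from h import *
snap('w7'); to(2,164,.119)
im=cv2.imread('pics/w7.png')
cv2.imwrite('pics/w7z.png',cv2.resize(im[180:340,260:380],None,fx=3.7,fy=3.7,interpolation=cv2.INTER_CUBIC))
"
```

```text
t 22.575 p [0.5415 0.0859 0.167 ] psi 163.77 j7 72.8 F [-0.29  0.14  0.37] M [-0.03  -0.028 -0.022] op 0.0326 tau7 -0.009
shift [-0.0002  0.0002  0.0481] twist -0.003
```

View pics/w7z.png

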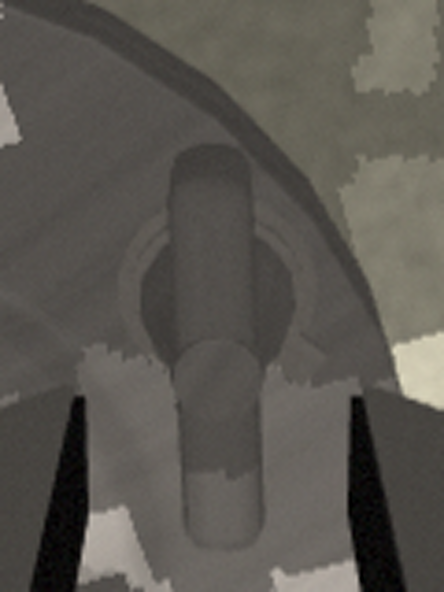

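step_arm(
  plan="0 0 0.012 0 -0.3; 0 0 0.024 0 -0.3; 0 0 0.036 0 -0.3; 0 0 0.0485 0 -0.3; 0 0 0.0485 0 -0.3; 0 0 0.0485 0 -1; 0 0 0.0485 0 -1; 0 0 0.0485 0 -1; 0 0 0.0485 0 -1",
  newtons=10,
)

```text
t: 23.75
position: [0.5416, 0.0859, 0.1193]
eef_rot: [0.0, 0.14, 0.99, -0.0]
contact_force: [-0.4, -1.6, 2.5]
opening: 0.0122
```

```bash
python3 -c "
from h import *
st();to(2,164,.1175)
"
```

```text
t 23.75 p [0.5416 0.0859 0.1193] psi 163.96 j7 74.2 F [-0.37 -1.59  2.5 ] M [-0.306  0.086  0.033] op 0.0122 tau7 -0.06
shift [0.     0.0003 0.0018] twist -0.001
```

step_arm(
  plan="0 -0.0003 0.0003 0.15 -1; 0 -0.0003 0.0005 0.3 -1; 0 -0.0003 0.0007 0.45 -1; 0 -0.0003 0.0009 0.6 -1; 0 -0.0003 0.0011 0.75 -1; 0 -0.0003 0.0013 0.9 -1; 0 -0.0003 0.0015 1.05 -1; 0 -0.0003 0.0017 1.2 -1; 0 -0.0003 0.0019 1.35 -1; 0 -0.0003 0.0021 1.5 -1; 0 -0.0003 0.0023 1.65 -1; 0 -0.0003 0.0025 1.8 -1",
  newtons=25,
)

```text
t: 25.25
position: [0.5419, 0.086, 0.1168]
eef_rot: [0.0, 0.864, 0.504, 0.001]
contact_force: [0.1, -1.2, 1.1]
opening: 0.0116
```

step_arm(
  plan="0 0 0 0 -1; 0 0 0 0.09 -1; 0 0 0 0.09 -1",
)

```text
t: 25.62
position: [0.5419, 0.086, 0.1166]
eef_rot: [0.0, 0.883, 0.468, 0.0]
contact_force: [1.4, -0.5, 1.7]
opening: 0.012
```

```bash
python3 -c "
from h import *
st()
"
```

```text
t 25.625 p [0.5419 0.086  0.1166] psi 55.87 j7 -5.9 F [ 1.43 -0.45  1.67] M [-0.226 -0.224  0.025] op 0.012 tau7 -0.265
```

Turned 108° (164→56). Feeling from here.

step_arm(
  plan="0 0 0.0001 0.09 -1; 0 0 0.0001 0.09 -1",
)

```text
t: 25.88
position: [0.5419, 0.0859, 0.1165]
eef_rot: [0.0, 0.904, 0.428, 0.0]
contact_force: [2.4, 0.1, 1.4]
opening: 0.0119
```

```bash
python3 -c "
from h import *
st()
"
```

```text
t 25.875 p [0.5419 0.0859 0.1165] psi 50.72 j7 -9.9 F [2.43 0.14 1.42] M [-0.216 -0.333  0.054] op 0.0119 tau7 -0.265
```

step_arm(
  plan="0 0 0.0001 0.09 -1; 0 0 0.0001 0.09 -1",
)

```text
t: 26.12
position: [0.5419, 0.0859, 0.1164]
eef_rot: [0.0, 0.922, 0.387, 0.0]
contact_force: [2.9, -0.2, 0.7]
opening: 0.0119
```

```bash
python3 -c "
from h import *
st()
"
```

```text
t 26.125 p [0.5419 0.0859 0.1164] psi 45.57 j7 -13.9 F [ 2.95 -0.23  0.75] M [-0.135 -0.475  0.053] op 0.0119 tau7 -0.266
```

step_arm(
  plan="0.0003 0.0004 0.0003 0.09 -1; 0.0003 0.0004 0.0003 0.09 -1",
)

```text
t: 26.38
position: [0.542, 0.0859, 0.1162]
eef_rot: [-0.0, 0.938, 0.345, 0.0]
contact_force: [1.4, -0.3, 3.5]
opening: 0.0115
```

```bash
python3 -c "
from h import *
st()
"
```

```text
t 26.375 p [0.542  0.0859 0.1162] psi 40.42 j7 -17.9 F [ 1.38 -0.33  3.55] M [-0.134 -0.089  0.025] op 0.0115 tau7 -0.262
```

step_arm(
  plan="0 0 0.0001 0.09 -1; 0 0 0.0001 0.09 -1",
)

```text
t: 26.62
position: [0.542, 0.0859, 0.1161]
eef_rot: [0.0, 0.953, 0.303, 0.0]
contact_force: [1.4, -0.3, 4.2]
opening: 0.0118
```

```bash
python3 -c "
from h import *
st()
"
```

```text
t 26.625 p [0.542  0.0859 0.1161] psi 35.26 j7 -22.0 F [ 1.4  -0.27  4.18] M [-0.131 -0.135  0.032] op 0.0118 tau7 -0.264
```

step_arm(
  plan="0 0 0.0001 0.09 -1; 0 0 0.0001 0.09 -1",
)

```text
t: 26.88
position: [0.542, 0.0858, 0.1159]
eef_rot: [0.0, 0.966, 0.26, 0.0]
contact_force: [1.8, -0.2, 4.4]
opening: 0.0117
```

```bash
python3 -c "
from h import *
st()
"
```

```text
t 26.875 p [0.542  0.0858 0.1159] psi 30.11 j7 -26.1 F [ 1.77 -0.15  4.38] M [-0.126 -0.13   0.074] op 0.0117 tau7 -0.265
```

step_arm(
  plan="0 0 0.0001 0.09 -1; 0 0 0.0001 0.09 -1",
)

```text
t: 27.12
position: [0.542, 0.0859, 0.1158]
eef_rot: [0.0, 0.976, 0.216, 0.0]
contact_force: [1.8, -0.1, 4.0]
opening: 0.0119
```

```bash
python3 -c "
from h import *
st()
"
```

```text
t 27.125 p [0.542  0.0859 0.1158] psi 24.95 j7 -30.2 F [ 1.84 -0.13  4.03] M [-0.077 -0.197  0.06 ] op 0.0119 tau7 -0.266
```

Turned 139°.

step_arm(
  plan="0 0 0.0001 0.09 -1; 0 0 0.0001 0.09 -1",
)

```text
t: 27.38
position: [0.542, 0.0859, 0.1157]
eef_rot: [0.0, 0.985, 0.172, 0.0]
contact_force: [1.5, 0.1, 4.9]
opening: 0.0116
```

```bash
python3 -c "
from h import *
st()
"
```

```text
t 27.375 p [0.542  0.0859 0.1157] psi 19.8 j7 -34.4 F [1.49 0.07 4.9 ] M [-0.105 -0.195  0.07 ] op 0.0116 tau7 -0.226
```

step_arm(
  plan="0 0 0.0001 0.09 -1; 0 0 0.0001 0.09 -1",
)

```text
t: 27.62
position: [0.542, 0.0858, 0.1156]
eef_rot: [0.0, 0.992, 0.127, 0.0]
contact_force: [0.9, -0.5, 4.3]
opening: 0.0116
```

```bash
python3 -c "
from h import *
st()
"
```

```text
t 27.625 p [0.542  0.0858 0.1156] psi 14.64 j7 -38.5 F [ 0.93 -0.55  4.34] M [-0.124 -0.191  0.055] op 0.0116 tau7 -0.226
```

step_arm(
  plan="0 0 0.0001 0.09 -1; 0 0 0.0001 0.09 -1",
)

```text
t: 27.88
position: [0.542, 0.0858, 0.1156]
eef_rot: [0.0, 0.997, 0.083, 0.0]
contact_force: [1.1, -0.4, 5.8]
opening: 0.0117
```

```bash
python3 -c "
from h import *
st()
"
```

```text
t 27.875 p [0.542  0.0858 0.1156] psi 9.5 j7 -42.8 F [ 1.14 -0.42  5.85] M [-0.047 -0.182  0.11 ] op 0.0117 tau7 -0.294
```

step_arm(
  plan="0 0 0.0001 0.09 -1; 0 0 0.0001 0.09 -1",
)

```text
t: 28.12
position: [0.542, 0.0858, 0.1156]
eef_rot: [0.0, 0.999, 0.038, 0.0]
contact_force: [1.5, -1.0, 6.1]
opening: 0.0115
```

```bash
python3 -c "
from h import *
st()
"
```

```text
t 28.125 p [0.542  0.0858 0.1156] psi 4.36 j7 -47.0 F [ 1.51 -0.99  6.11] M [-0.055 -0.099  0.123] op 0.0115 tau7 -0.383
```

step_arm(
  plan="0 0 0 0.06 -1; 0 0 0 0.06 -1; 0 0 0 0.06 -1",
)

```text
t: 28.5
position: [0.542, 0.0858, 0.1156]
eef_rot: [0.0, 1.0, 0.009, 0.0]
contact_force: [0.5, 0.2, 5.8]
opening: 0.0124
```

```bash
python3 -c "
from h import *
st()
"
```

```text
t 28.5 p [0.542  0.0858 0.1156] psi 0.98 j7 -49.8 F [0.54 0.16 5.79] M [-0.095 -0.079  0.274] op 0.0124 tau7 -0.278
```

step_arm(
  plan="0 0 0 -0.08 -1; 0 0 0 -0.15 -1; 0 0 0 -0.15 -1; 0 0 0 -0.15 -0.3; 0 0 0 -0.15 -0.3; 0 0 0 -0.15 -0.3; 0 0 -0.025 -0.15 -0.3; 0 0 -0.05 -0.15 -0.3; 0 0 -0.05 -0.15 -0.3",
)

```text
t: 29.62
position: [0.5427, 0.0857, 0.1664]
eef_rot: [-0.0, 0.997, 0.081, 0.001]
contact_force: [0.9, 0.0, -0.1]
opening: 0.0328
```

```bash
python3 -c "
from h import *
snap('w8'); to(3,68.7,.167)"
```

```text
t 29.625 p [0.5427 0.0857 0.1664] psi 9.29 j7 -46.6 F [ 0.89  0.04 -0.07] M [-0.028  0.193  0.047] op 0.0328 tau7 -0.104
shift [ 0.0326  0.1668 -0.0018] twist -1.037
```

View pics/w8.png

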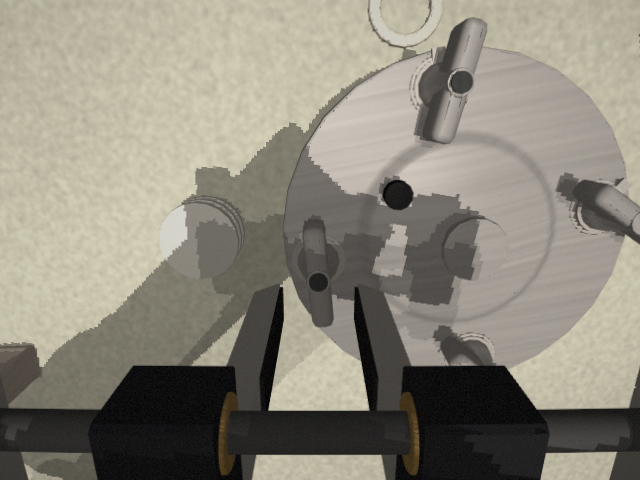

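step_arm(
  plan="0.005 0.025 -0.002 -0.17 -0.3; 0.01 0.05 -0.002 -0.34 -0.3; 0.015 0.075 -0.002 -0.51 -0.3; 0.02 0.1 -0.002 -0.68 -0.3; 0.025 0.13 -0.002 -0.85 -0.3; 0.0326 0.1668 -0.002 -1.0 -0.3; 0.0326 0.1668 -0.002 -1.037 -0.3; 0.0326 0.1668 -0.002 -1.037 -0.3; 0.0326 0.1668 -0.002 -1.037 -0.3",
)

```text
t: 30.8
position: [0.6003, -0.0717, 0.1665]
eef_rot: [-0.001, 0.825, 0.565, -0.0]
contact_force: [-0.4, -0.3, 0.0]
opening: 0.0326
```

```bash
python3 -c "
from h import *
snap('w9'); to(3,68.7,.119)
im=cv2.imread('pics/w9.png')
cv2.imwrite('pics/w9z.png',cv2.resize(im[180:340,260:380],None,fx=3.7,fy=3.7,interpolation=cv2.INTER_CUBIC))
"
```

```text
t 30.8 p [ 0.6003 -0.0717  0.1665] psi 68.74 j7 13.2 F [-0.37 -0.27  0.  ] M [-0.037  0.102 -0.013] op 0.0326 tau7 -0.002
shift [-0.0011  0.001   0.0477] twist 0.001
```

View pics/w9z.png

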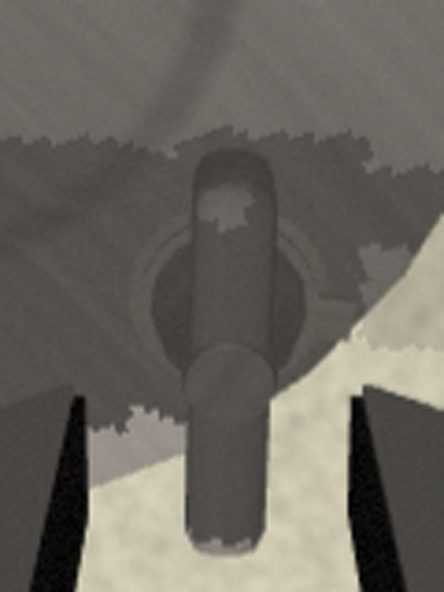

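step_arm(
  plan="-0.0006 0.001 0.012 0 -0.3; -0.0006 0.001 0.024 0 -0.3; -0.0006 0.001 0.036 0 -0.3; -0.0006 0.001 0.0482 0 -0.3; -0.0006 0.001 0.0482 0 -0.3; -0.0006 0.001 0.0482 0 -1; -0.0006 0.001 0.0482 0 -1; -0.0006 0.001 0.0482 0 -1; -0.0006 0.001 0.0482 0 -1",
  newtons=10,
)

```text
t: 31.98
position: [0.6012, -0.0744, 0.1194]
eef_rot: [-0.0, 0.826, 0.564, -0.0]
contact_force: [-2.6, 0.9, 3.6]
opening: 0.012
```

```bash
python3 -c "
from h import *
st();to(3,68.7,.1175)
"
```

```text
t 31.975 p [ 0.6012 -0.0744  0.1194] psi 68.68 j7 15.7 F [-2.61  0.94  3.56] M [ 0.193  0.678 -0.   ] op 0.012 tau7 0.028
shift [ 0.001  -0.0007  0.0019] twist -0.0
```

step_arm(
  plan="0.0006 -0.0008 0.0002 0.15 -1; 0.0006 -0.0008 0.0004 0.3 -1; 0.0006 -0.0008 0.0006 0.45 -1; 0.0006 -0.0008 0.0008 0.6 -1; 0.0006 -0.0008 0.001 0.75 -1; 0.0006 -0.0008 0.0012 0.9 -1; 0.0006 -0.0008 0.0014 1.05 -1; 0.0006 -0.0008 0.0016 1.2 -1; 0.0006 -0.0008 0.0018 1.35 -1; 0.0006 -0.0008 0.002 1.5 -1; 0.0006 -0.0008 0.0022 1.65 -1; 0.0006 -0.0008 0.0024 1.8 -1",
  newtons=25,
)

```text
t: 33.48
position: [0.6008, -0.073, 0.117]
eef_rot: [-0.0, 0.955, -0.298, -0.0]
contact_force: [-1.5, 0.9, 3.9]
opening: 0.0121
```

step_arm(
  plan="0 0 0 0 -1; 0 0 0 0.09 -1; 0 0 0 0.09 -1",
)

```text
t: 33.85
position: [0.6008, -0.073, 0.1168]
eef_rot: [-0.0, 0.941, -0.338, -0.0]
contact_force: [-2.2, 2.1, 5.7]
opening: 0.0114
```

```bash
python3 -c "
from h import *
st()
"
```

```text
t 33.85 p [ 0.6008 -0.073   0.1168] psi -39.5 j7 -74.1 F [-2.21  2.11  5.69] M [0.602 0.817 0.039] op 0.0114 tau7 -0.304
```

step_arm(
  plan="-0.0006 0 0.0001 0.09 -1; -0.0006 0 0.0001 0.09 -1",
)

```text
t: 34.1
position: [0.6008, -0.0729, 0.1167]
eef_rot: [-0.0, 0.925, -0.379, 0.0]
contact_force: [-1.7, 2.7, 4.0]
opening: 0.0118
```

```bash
python3 -c "
from h import *
st()
"
```

```text
t 34.1 p [ 0.6008 -0.0729  0.1167] psi -44.59 j7 -78.6 F [-1.66  2.69  4.  ] M [0.51  0.524 0.074] op 0.0118 tau7 -0.303
```

step_arm(
  plan="0 0 0.0001 0.09 -1; 0 0 0.0001 0.09 -1",
)

```text
t: 34.35
position: [0.6009, -0.0729, 0.1166]
eef_rot: [-0.0, 0.907, -0.42, 0.0]
contact_force: [-0.6, 2.8, 4.2]
opening: 0.0121
```

```bash
python3 -c "
from h import *
st()
"
```

```text
t 34.35 p [ 0.6009 -0.0729  0.1166] psi -49.72 j7 -83.3 F [-0.56  2.79  4.2 ] M [0.609 0.493 0.042] op 0.0121 tau7 -0.305
```

step_arm(
  plan="-0.0002 0 0.0001 0.09 -1; -0.0002 0 0.0001 0.09 -1",
)

```text
t: 34.6
position: [0.6009, -0.0728, 0.1166]
eef_rot: [-0.0, 0.888, -0.461, 0.0]
contact_force: [-0.5, 1.8, 4.2]
opening: 0.0119
```

```bash
python3 -c "
from h import *
st()
"
```

```text
t 34.6 p [ 0.6009 -0.0728  0.1166] psi -54.86 j7 -88.1 F [-0.5   1.81  4.25] M [0.639 0.321 0.076] op 0.0119 tau7 -0.35
```

step_arm(
  plan="0 0 0.0001 0.09 -1; 0 0 0.0001 0.09 -1",
)

```text
t: 34.85
position: [0.601, -0.0728, 0.1165]
eef_rot: [-0.0, 0.866, -0.5, 0.0]
contact_force: [-1.5, 2.8, 4.5]
opening: 0.0123
```

```bash
python3 -c "
from h import *
st()
"
```

```text
t 34.85 p [ 0.601  -0.0728  0.1165] psi -60.01 j7 -92.9 F [-1.54  2.82  4.46] M [0.646 0.304 0.169] op 0.0123 tau7 -0.392
```

step_arm(
  plan="0 0 0 0.07 -1; 0 0 0 0.07 -1",
)

```text
t: 35.1
position: [0.601, -0.0728, 0.1166]
eef_rot: [-0.0, 0.848, -0.53, 0.0]
contact_force: [-1.3, 2.7, 5.0]
opening: 0.0117
```

```bash
python3 -c "
from h import *
st()
"
```

```text
t 35.1 p [ 0.601  -0.0728  0.1166] psi -64.0 j7 -96.7 F [-1.29  2.67  4.98] M [0.723 0.228 0.235] op 0.0117 tau7 -0.428
```

step_arm(
  plan="0 0 0 0.05 -1; 0 0 0 0.05 -1",
)

```text
t: 35.35
position: [0.601, -0.0727, 0.1165]
eef_rot: [-0.0, 0.835, -0.551, 0.0]
contact_force: [-0.1, 2.0, 5.2]
opening: 0.0116
```

```bash
python3 -c "
from h import *
st()
"
```

```text
t 35.35 p [ 0.601  -0.0727  0.1165] psi -66.85 j7 -99.4 F [-0.06  2.02  5.21] M [0.681 0.275 0.342] op 0.0116 tau7 -0.458
```

step_arm(
  plan="0 0 0 0 -1",
)

```text
t: 35.48
position: [0.601, -0.0727, 0.1166]
eef_rot: [-0.0, 0.835, -0.551, 0.0]
contact_force: [-0.6, 3.6, 4.5]
opening: 0.0117
```

```bash
python3 -c "
from h import *
st()
snap('w10');st()
"
```

```text
t 35.475 p [ 0.601  -0.0727  0.1166] psi -66.83 j7 -99.4 F [-0.55  3.6   4.49] M [0.673 0.285 0.289] op 0.0117 tau7 -0.325
t 35.475 p [ 0.601  -0.0727  0.1166] psi -66.83 j7 -99.4 F [-0.55  3.6   4.49] M [0.673 0.285 0.289] op 0.0117 tau7 -0.325
t 35.525 p [ 0.601  -0.0727  0.1166] psi -66.83 j7 -99.4 F [-0.47  2.57  5.04] M [0.719 0.269 0.322] op 0.0118 tau7 -0.322
```

View pics/w10.png

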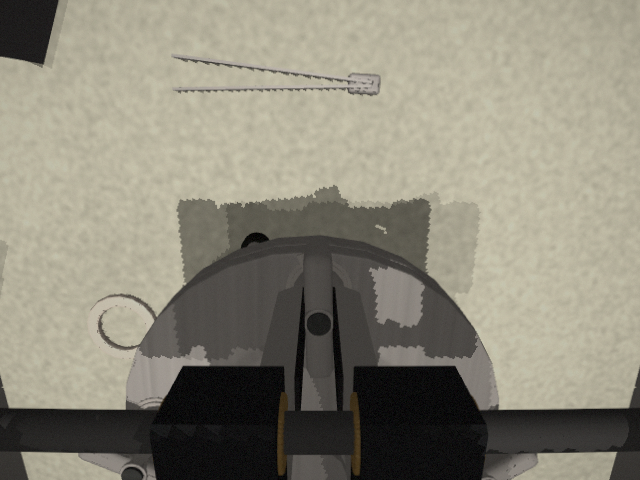

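step_arm(
  plan="0 0 0 -0.08 -1; 0 0 0 -0.15 -1; 0 0 0 -0.15 -1; 0 0 0 -0.15 -0.3; 0 0 0 -0.15 -0.3; 0 0 0 -0.15 -0.3; 0 0 -0.03 -0.15 -0.3; 0 0 -0.07 -0.15 -0.3; 0 0 -0.12 -0.15 -0.3; 0 0 -0.14 -0.15 -0.3; 0 0 -0.14 -0.15 -0.3",
)

```text
t: 36.9
position: [0.6008, -0.0732, 0.2568]
eef_rot: [-0.001, 0.873, -0.489, 0.001]
contact_force: [0.2, 0.3, -0.0]
opening: 0.0329
```

```bash
python3 -c "
from h import *
snap('w11')
for n in ('side','top'): cv2.imwrite(f'pics/{n}9.png',eyes.capture(n)[:,:,::-1])
"
```

```text
t 36.9 p [ 0.6008 -0.0732  0.2568] psi -58.5 j7 -100.6 F [ 0.21  0.28 -0.05] M [0.082 0.129 0.021] op 0.0329 tau7 -0.087
```

View pics/w11.png

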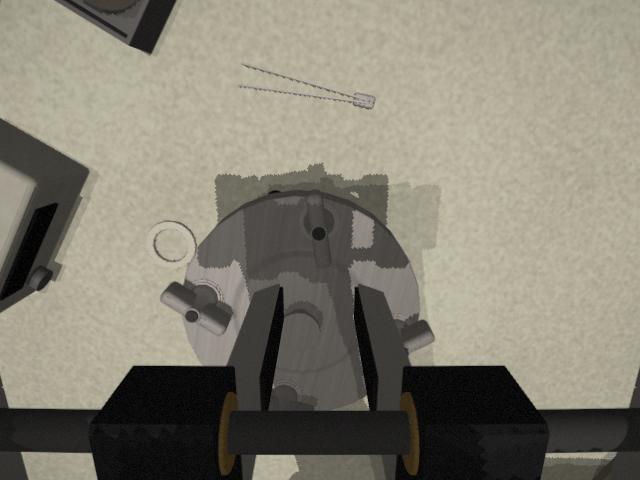

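View pics/top9.png

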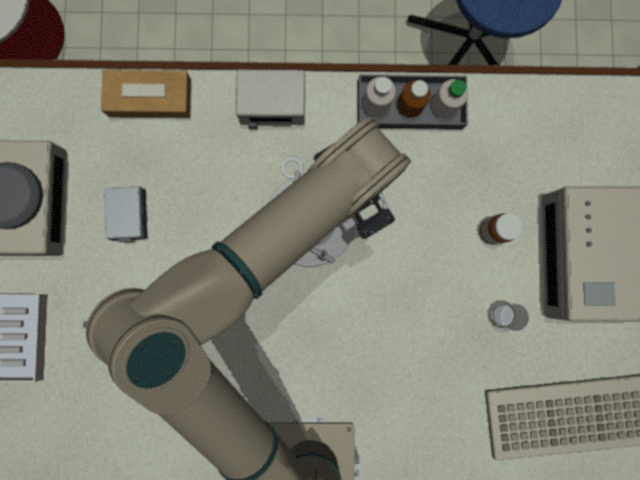

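```bash
python3 -c "
from h import *
f=np.load('w11.npz');P=(rot(f['q']),f['p'])
e=onz('wrist',[(315,200),(323,262)],.129,P);d=e[1]-e[0];print(np.degrees(np.arctan2(d[1],d[0])),e)
im=cv2.imread('pics/w11.png')
cv2.imwrite('pics/w11z.png',cv2.resize(im[180:280,265:375],None,fx=5,fy=5,interpolation=cv2.INTER_CUBIC))
"
```

```text
128.59760431025506 [[ 0.61532723 -0.09302885  0.129     ]
 [ 0.58563192 -0.05582699  0.129     ]]
```

View pics/w11z.png

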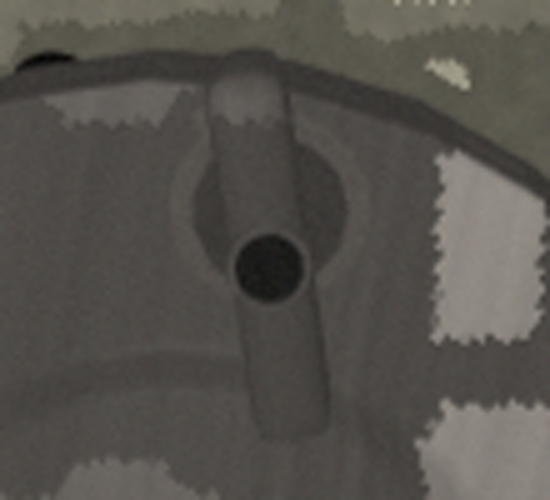

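```bash
python3 -c "
from h import *
st();bot.sign_off()"
```

```text
t 37.05 p [ 0.5996 -0.0723  0.2542] psi -58.51 j7 -100.6 F [ 0.27 -0.74 -0.58] M [ 0.095  0.116 -0.019] op 0.0331 tau7 0.003
the job is handed in; nothing more can be done
```

I tightened all four wing nuts in cross order: base-side nut (stud c or the one facing it), its opposite, left nut, right nut. Each was turned until the torque climbed, then backed off a little and released. I handed the job in at about 37 s with the gripper open and about 14 cm above the working height.

| Nut, in order | Solid after about | Peak wrist torque (N m) |
|---|---|---|
| Base-side | 162° | 0.41 |
| Opposite | 164° | 0.31 |
| Left | 153° | 0.27 |
| Right | 121–124° | 0.34 |

- **First nut:** I took one feel step too many, so its 0.41 N m is slightly above the 0.4 N m "well tightened" band. It stays below the overtightening limit. The wrist torque readings scatter by about ±0.05 N m.
- **Last nut:** On release it sprang back about 15°, which fits a solid stop at 0.3 N m. I did not measure this spring-back on the other three.
- **Not measured:** I judged the cover being home only from the torque and the nut angles. 0.5 mm is too fine to see in the images.
- **Bench:** In the last pictures I compared the bystanders with the start by eye only. The bottle, beaker, tip box, gasket and forceps look unmoved. The arm hides the rack and dishes in the top view, and I did not check them in the final pictures. The final force reading was about zero, so the robot was touching nothing.

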